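# Hold the sprung lid of the pin chest open

### The arm

A 7-joint arm with a two-finger parallel gripper is mounted at the origin on a cart in front of the work surface, level with it; the furniture and walls round the work are solid. World frame = base frame: x ahead of the robot, y to its left, z up, the work surface at z = 0. Lengths are in m, angles in rad, forces in N, time in s.
With the tool pointing down it reaches from about 0.425 to 0.925 m from the base axis. Payload 6.8 kg.
Tool frame: the origin (TCP) lies midway between the tips of the shut fingers; the grasp point (between the pads) lies 19 mm behind it; z points along the fingers, y is the line along which they close (so a half turn about z gives the same grasp; the last joint's range is limited). The gripper opens to 85 mm and grips with 20 to 120 N. Pads are 22 mm wide; open, the fingers measure 114 mm over their backs; the gripper's body (76 mm by 85 mm) begins 54 mm behind the grasp point. The pads swing forward as they close: fully open they stand 13 mm farther back than shut.
Start: joints at [-1.256, 0.477, 0.022, 1.555, -0.011, 1.109, -0.083], TCP at [0.277, 0.616, 0.207] pointing down, gripper open.
Joint ranges: [-2.96, 2.96], [-0.34, 2.1], [-1.41, 1.46], [0.24, 2.44], [-1.37, 4.51], [0.17, 1.92], [-2.96, 2.96]. Speed limits (rad/s): [2.39, 2.39, 3.14, 3.14, 3.14, 3.14, 3.14].

### API

Orientations are given as a rotation vector (axis times angle).
In Python, from bench import r gives the robot as it stands. The module is installed in compiled form; this text tells all that it offers.
- The arm moves only by the tool apply_moves, never from a script. Its argument "rows" is a list of rows, each a list of 6 numbers: the shift along the tool's x, y, z scaled (see below), then the turn, a rotation vector about the tool's x, y, z scaled (see below). A call has 1 to 5 rows; each row is the pose to reach, as a shift and turn from the pose commanded when the call began, along the tool's axes at that moment; what a row does not reach only later rows make up. The controller multiplies each number of a shift by 0.25 m and each number of a turn by 90 degrees. A row lasts 1/8 s, in which the tool goes at most 62.5 mm and 10.7 degrees, less where a joint would pass 70% of its speed; a pose out of reach is approached as far as the arm can. A call with a number of a shift or a turn outside -1 to 1 is refused whole. A call with a gripper value outside its range is refused whole. "claw" is the opening, from 0 (shut) to 1 (fully open), set as the call begins (left out, the last holds). The fingers move at their own pace and stop on an object; "newtons" is the grip in N (left out, the last holds). Time passes only in rows, so rows that repeat a pose let the fingers close. It gives the time, the measured TCP pose, the force, the opening and the grip force at its end, in the units of the state.
- r.get_obs(): the state, without advancing time (a new reading comes with each control period).
- r.grab_frame(name): name is "side" or "top"; returns a dict with "pixels" (400x640x3 uint8, red, green, blue), "intrinsics" (3x3 intrinsics, pixels), "eye" and "attitude" of the camera in the world. Camera axes: x right, y up, looking along -z (the intrinsics and any distortion apply to the point x, -y, -z); pixel columns grow to the right and rows downward; lengths in m; the calibration is good to about 2 mm. A picture is of the moment at which its call begins. There is no depth.
- r.hand_in(): hands the job in; it is judged then, once.
Trained networks look in a picture, given as the dict that the camera call returned (one of the last four; its "shot" number tells which), for a name from the list of things; names that differ only in an ending like _2 or _b are one class to them, and where a whole thing is asked for, a point or a joint stands for the part that bears it (a point fixed in the world has none). Each returns a list of dicts, best first, with "conf" (0 to 1); they miss things now and then, are a little off and sometimes report something else, mostly with a low value. They report only what shows in the picture. A call takes as long as a camera call. They do not tell look-alikes from the thing itself.
- r.search_frame(picture, thing): "rect" ([left, top, width, height] in pixels, round what is visible of it).
- r.outline_of(picture, thing): "pixels" (400x640 bool, what is visible of it) and "rect" ([left, top, width, height] in pixels, round what is visible of it).
- r.landmark_of(picture, thing): "point" ([column, row] in pixels: a listed point, or the origin of a listed thing).
The state is a dict: "clock": time; "joints": joint angles; "qvel": joint speeds; "tau": joint torques, N m; "tcp_pos": TCP position; "orientation": TCP orientation; "contact_force": force on the tool from outside, world axes, zero at the start; "moment": the same for the moment, N m; "grip_width": finger opening in m; "gripper_force": force on a finger pad.
Only numpy, scipy, OpenCV 4.12 (cv2) and the standard library are available. Lean on these libraries where they do the work, as an engineer would, in place of code of your own. Each camera call takes 0.05 s, during which the arm holds its last target. There are 200 camera calls.

### The job

Take the small carton off the lid of the pin chest and stand it right way up on the bare bench top, clear of the chest, while the lid is still shut. Then raise the chest's sprung lid by its tab to about 60 degrees and finish while holding it still there, so that a colleague can reach in: do not let go, let the lid slam or prop it with anything, keep the carton right way up throughout, and leave the vial, the lock cylinder and the padlock where they are.

Things in the scene. Friction and masses are not known exactly. Their poses are not given: they have to be found in the camera images.
- chest: Grey steel pin chest, 140 (x) x 150 (y) x 80 mm tall, fixed to the bench by ears standing out 17 mm at its -y and +y ends. Origin: centre of its underside, on the bench (z = 0). x points from tab side to hinge side, y along the hinge, z up. The tab side faces the robot's left (+y), within 0.25 rad. Apart from the listed things the bench beyond the tab is bare for 200 mm from that side.
- chest_lid (a joint): Lid angle in rad: 0 shut, grows as the tab side rises, 1.047 is 60 degrees, stop at 1.8. The hinge is the chest's right (-y) top edge. Weight and a spring shut the lid from any angle: 3 to 5 N at the tab, square to the lid, opens and holds it. It never stays open by itself. It is a plate 146 x 156 x 6 mm, its top 88 mm above the bench when shut, with a 12 mm skirt at the free edge and sides.
- lid_tab (a point): Middle of the lifting tab: a flat steel tongue 40 mm wide (along the hinge), 10 mm thick, reaching 46 mm out from the lid's free edge at mid-width. The point lies 27 mm out from that edge, at mid-thickness, 170 mm from the hinge line, 81 mm above the bench when shut; it moves with the lid. x lies in the lid towards the hinge, y along the hinge, z out of the lid's top. Pinch or lift.
- lid_hinge (a point): Middle of the hinge line, 70 mm from the chest's centre along its x and 80 mm above the bench; the lid turns about its y axis.
- carton: Small white near-cubic carton of lock parts, 45 (x) x 48 (y) x 48 mm tall, about 0.15 kg, loose, at first standing on the shut lid. Origin: centre of its underside; z up.
- vial: Bystander: amber vial with a white cap, 40 mm across, 70 mm tall, standing loose on the bench left of the chest. Origin: centre of its underside.
- cylinder: Bystander: brass rim lock cylinder standing on its face, 35 mm across, 64 mm tall with its flat tail upward, loose on the bench left of the chest. Origin: centre of its underside.
- padlock: Bystander: brass padlock lying flat, 72 x 47 x 20 mm, loose on the bench right of the chest, near the bench's front edge. Origin: centre of its underside.
Mind the look-alikes: they are no part of the job. Leave any red or turquoise look-alike of the carton alone.

How it is judged:
By the outcome, as a careful person would: the job done as asked, in the order asked, and still so for the second after the job is handed in, while the arm keeps its last pose, push and grip.
It also fails if it takes over 58 s, if anything falls off the work surface, if the arm or the gripper's body presses on something with over 40 N, if the wrist force passes 120 N, or if a joint passes its speed limit or range.

## Working session

There is one attempt and no reset: what is moved stays moved. The work goes in short steps, Python scripts to look and compute and a tool call to move; the robot and the scene stay as the last step left them, time stands still between calls to the robot, and variables do not carry over. Pictures are saved under pics/ and viewed, at most 10 in all, crops included, and the job is handed in when it is done.

Besides the shell and the picture viewer there is one more tool, called after "Emit:" by a JSON object that holds its "name" and its "arguments", one argument or row to a line. apply_moves: Moves the arm, as the interface text tells. Its arguments: {"type":"object","properties":{"rows":{"type":"array","items":{"type":"array","items":{"type":"number"}}},"claw":{"type":"number"},"newtons":{"type":"number"}},"required":["rows"]}

```bash
mkdir -p pics; cat > h.py <<'E'
import numpy as np, cv2
from scipy.spatial.transform import Rotation as R
from bench import r
def att(p):
    a=np.array(p["attitude"],float)
    return a if a.shape==(3,3) else (R.from_rotvec(a).as_matrix() if a.size==3 else R.from_quat(a).as_matrix())
def ray(p,uv):
    K=np.array(p["intrinsics"]);d=np.array([(uv[0]-K[0,2])/K[0,0],-(uv[1]-K[1,2])/K[1,1],-1.])
    return np.array(p["eye"]),att(p)@d
def onz(p,uv,z):
    e,d=ray(p,uv);return e+d*(z-e[2])/d[2]
def proj(p,X):
    K=np.array(p["intrinsics"]);c=att(p).T@(np.array(X)-np.array(p["eye"]))
    return np.array([K[0,2]-K[0,0]*c[0]/c[2],K[1,2]+K[1,1]*c[1]/c[2]])
def tri(p,u,q,v):
    e1,d1=ray(p,u);e2,d2=ray(q,v);s=np.linalg.lstsq(np.c_[d1,-d2],e2-e1,rcond=None)[0]
    a=e1+d1*s[0];b=e2+d2*s[1];return (a+b)/2,np.linalg.norm(a-b)
def save(p,n): cv2.imwrite("pics/"+n,cv2.cvtColor(p["pixels"],cv2.COLOR_RGB2BGR))
E
cat > look.py <<'E'
from h import *
np.set_printoptions(precision=4,suppress=True)
P={n:r.grab_frame(n) for n in("side","top")}
for n,p in P.items():
    save(p,n+"0.png");print(n,{k:v for k,v in p.items() if k!="pixels"})
H=dict(chest=0,lid_tab=.081,lid_hinge=.08,carton=.088,vial=0,cylinder=0,padlock=0)
for t,z in H.items():
    for n,p in P.items():
        for d in r.landmark_of(p,t)[:3]: print(t,n,np.round(d["conf"],2),np.array(d["point"]),onz(p,d["point"],z))
        if t in("carton",):
            for d in r.search_frame(p,t)[:4]: print("  rect",n,d)
o=r.get_obs();print(o);print(R.from_rotvec(o["orientation"]).as_matrix())
E
python3 look.py
```

```text
side {'intrinsics': array([[469.5007,   0.    , 324.1289],
       [  0.    , 469.5007, 194.7422],
       [  0.    ,   0.    ,   1.    ]]), 'eye': array([0.233 , 1.0868, 0.7744]), 'attitude': array([ 0.1635, -1.3221, -2.5465]), 'shot': 1}
top {'intrinsics': array([[496.1698,   0.    , 322.3777],
       [  0.    , 496.1698, 205.285 ],
       [  0.    ,   0.    ,   1.    ]]), 'eye': array([0.3908, 0.1866, 1.4946]), 'attitude': array([ 0.0528, -0.0599, -1.5526]), 'shot': 2}
chest side 0.83 [329.5 204.8] [0.5008 0.0755 0.    ]
chest top 0.97 [349.5 210.8] [0.4834 0.0986 0.    ]
chest top 0.49 [323.4 199.7] [0.5156 0.1779 0.    ]
lid_tab side 0.94 [313.2 201.8] [0.515 0.182 0.081]
lid_hinge side 0.72 [347.2 172. ] [0.4689 0.0188 0.08  ]
lid_hinge top 0.62 [383.2 214.2] [0.4704 0.0069 0.08  ]
carton side 0.95 [339.3 182.4] [0.4733 0.0872 0.088 ]
carton side 0.65 [336.1 172.1] [0.4947 0.0413 0.088 ]
carton side 0.61 [270.2 233.5] [0.5674 0.3371 0.088 ]
  rect side {'rect': [257.3, 213.5, 30.7, 31.9], 'conf': 0.97}
  rect side {'rect': [329.5, 160.9, 19.6, 27.6], 'conf': 0.89}
  rect side {'r
[... 617 characters left out ...]
0.6 [211.1 228.8] [0.4218 0.514  0.    ]
padlock top 0.51 [441.2 230.9] [ 0.4276 -0.1785  0.    ]
{'clock': 0.9, 'joints': array([-1.2561,  0.477 ,  0.0224,  1.5554, -0.0115,  1.1093, -0.0831]), 'qvel': array([-0.0005,  0.0015, -0.0002, -0.0012,  0.0014, -0.001 ,  0.    ]), 'tau': array([ -0.0002, -59.6324,   1.6063, -28.1555,   0.0125,   0.0017,
         0.    ]), 'tcp_pos': array([0.277 , 0.6156, 0.2072]), 'orientation': array([-0.6592, -3.0716, -0.0001]), 'contact_force': array([-0.198 ,  0.0583, -0.212 ]), 'moment': array([-0.0048,  0.0042,  0.0351]), 'gripper_force': 0.0, 'grip_width': 0.08564865133901799}
[[-0.9119  0.4103  0.    ]
 [ 0.4103  0.9119  0.0001]
 [ 0.      0.0001 -1.    ]]
```

```bash
python3 - <<'E'
import cv2,numpy as np
a=cv2.imread("pics/side0.png")[130:360,210:400];b=cv2.imread("pics/top0.png")[140:260,190:460]
a=cv2.resize(a,None,fx=2.6,fy=2.6,interpolation=2)[:600];b=cv2.resize(b,None,fx=2.9,fy=2.9,interpolation=2)
print(a.shape,b.shape);cv2.imwrite("pics/a.png",a);cv2.imwrite("pics/b.png",b)
E
```

```text
(598, 494, 3) (348, 783, 3)
```

View pics/a.png

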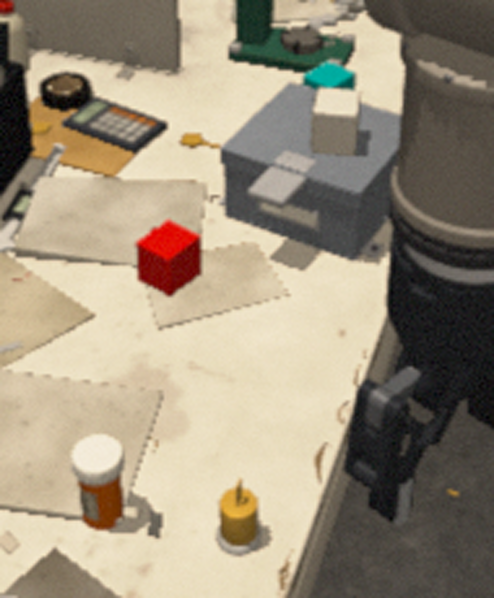

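View pics/b.png

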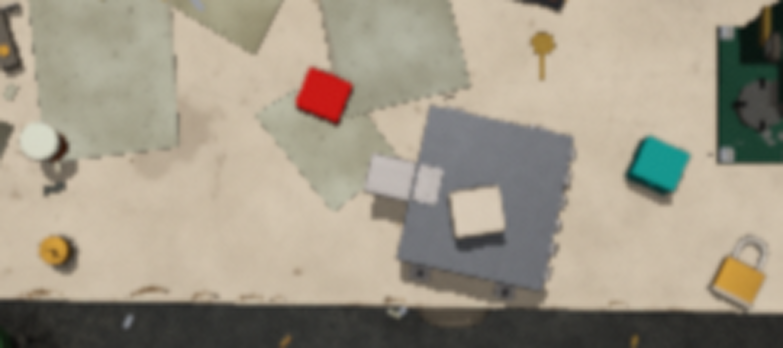

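The thing to move is the white carton standing on the lid (side px ~(339,175), top px ~(355,214)). The red one on the bench (side (271,230)) and the turquoise one right of the chest (top (417,198)) are the look-alikes. The crops confirm that the white one alone stands on the lid.

```bash
cat > m.py <<'E'
from h import *
np.set_printoptions(precision=4,suppress=True)
p=r.grab_frame("top");q=r.grab_frame("side")
for t,z in(("chest_lid",.088),("carton",.136),("lid_tab",.086)):
    for d in r.outline_of(p,t)[:3]:
        m=d["pixels"].astype(np.uint8)
        ys,xs=np.nonzero(m)
        w=np.array([onz(p,(x,y),z)[:2] for x,y in zip(xs,ys)],np.float32)*1000
        (c,s,a)=cv2.minAreaRect(w);print(t,d["conf"],d["rect"],"world rect mm",c,s,a)
for d in r.outline_of(q,"carton")[:3]: print(d["conf"],d["rect"],d["pixels"].sum())
for t in("lid_tab","lid_hinge"):
    for n,f in(("t",p),("s",q)): print(t,n,[(d["conf"],onz(f,d["point"],.081)) for d in r.landmark_of(f,t)[:2]])
E
python3 m.py
```

```text
chest_lid 0.92 [319.0, 177.4, 71.0, 63.2] world rect mm (492.2335205078125, 104.0864486694336) (192.82102966308594, 158.98336791992188) 78.4799575805664
carton 0.82 [295.0, 162.8, 19.1, 22.0] world rect mm (577.4620971679688, 240.71640014648438) (49.725101470947266, 47.88428497314453) 69.12322998046875
carton 0.8 [347.2, 204.0, 18.6, 17.3] world rect mm (469.59539794921875, 94.99574279785156) (45.426063537597656, 52.02460861206055) 9.157337188720703
carton 0.54 [408.0, 187.5, 19.6, 17.7] world rect mm (517.24853515625, -77.79840087890625) (50.41514587402344, 45.09288024902344) 66.83721923828125
lid_tab 0.76 [314.1, 175.6, 71.3, 64.8] world rect mm (491.42474365234375, 104.31477355957031) (194.4727020263672, 160.05751037597656) 78.13420104980469
lid_tab 0.21 [318.0, 180.6, 72.4, 62.9] world rect mm (484.60382080078125, 104.17031860351562) (195.7752227783203, 173.93536376953125) 78.74787139892578
0.73 [332.4, 160.5, 16.2, 31.1] 468
0.69 [327.9, 151.9, 21.2, 10.0] 169
0.6 [260.1, 215.8, 26.2, 29.6] 583
lid_tab t [(0.74, array([0.5096, 0.183 , 0.081 ]))]
lid_tab s [(0.98, array([0.5197, 0.1755, 0.081 ]))]
lid_hinge t [(0.67, array([0.4761, 0.0059, 0.081 ]))]
lid_hinge s [(0.92, array([0.4669, 0.0155, 0.081 ]))]
```

```bash
cat > go.py <<'E'
import sys
from h import *
np.set_printoptions(precision=3,suppress=True)
# x y z(TCP, m) yaw of tool y (deg) tilt (deg, body leaning to the tool's +x side)
x,y,z,a,t=map(float,sys.argv[1:6])
def ori(a,t):
    a,t=np.radians([a,t]);Y=np.array([np.cos(a),np.sin(a),0]);X0=np.cross(Y,[0,0,-1.])
    Z=np.cos(t)*np.array([0,0,-1.])-np.sin(t)*X0
    return np.c_[np.cross(Y,Z),Y,Z]
o=r.get_obs();C=R.from_rotvec(o["orientation"]).as_matrix();p=o["tcp_pos"]
s=C.T@(np.array([x,y,z])-p)/.25;w=R.from_matrix(C.T@ori(a,t)).as_rotvec()/(np.pi/2)
print("clock",o["clock"],"tcp",p,"shift",s,"turn",w,"rows",np.linalg.norm(s)*4,np.linalg.norm(w)*90/10.7)
print("joints",o["joints"],"F",o["contact_force"],o["grip_width"],o["gripper_force"])
E
python3 go.py .47 .092 .207 7 0
```

```text
clock 1.4 tcp [0.277 0.616 0.207] shift [-1.564 -1.593  0.001] turn [-0.    -0.     0.653] rows 8.928960448804492 5.493165128975397
joints [-1.256  0.477  0.022  1.555 -0.012  1.109 -0.083] F [ 0.355 -0.552 -0.635] 0.08559835740495292 0.0
```

Emit:
{"name": "apply_moves", "arguments": {
  "rows": [
    [-0.8,-0.8,0,0,0,0.65],
    [-0.8,-0.8,0,0,0,0.65],
    [-0.8,-0.8,0,0,0,0.65],
    [-0.8,-0.8,0,0,0,0.65],
    [-0.8,-0.8,0,0,0,0.65]
  ],
  "claw": 1
}}

```text
clock: 2.02
tcp_pos: [0.3787, 0.3475, 0.2075]
orientation: [1.988, 2.432, 0.0]
contact_force: [-0.4, 0.1, 0.2]
grip_width: 0.0852
gripper_force: 0.0
```

```bash
python3 go.py .47 .092 .207 7 0
```

```text
clock 2.025 tcp [0.379 0.348 0.208] shift [-1.074  0.155  0.002] turn [0.   0.   0.05] rows 4.341244344727667 0.41837492493662176
joints [-1.101  0.211  0.275  1.951 -0.068  0.988 -0.594] F [-0.406  0.106  0.176] 0.08524847874793574 0.0
```

Emit:
{"name": "apply_moves", "arguments": {
  "rows": [
    [-1,0.16,0,0,0,0.05],
    [-1,0.16,0,0,0,0.05],
    [-1,0.16,0,0,0,0.05],
    [-1,0.16,0,0,0,0.05],
    [-1,0.16,0,0,0,0.05]
  ]
}}

```text
clock: 2.65
tcp_pos: [0.47, 0.1099, 0.2077]
orientation: [2.08, 2.353, 0.001]
contact_force: [-1.3, 0.6, -0.1]
grip_width: 0.0853
gripper_force: 0.0
```

```bash
python3 - <<'E'
from h import *
p=r.grab_frame("side");q=r.grab_frame("top");save(q,"t1.png")
for n,f in(("s",p),("t",q)):
    for d in r.outline_of(f,"carton")[:4]:
        ys,xs=np.nonzero(d["pixels"]);print(n,d["conf"],d["rect"],f["pixels"][ys,xs].mean(0))
c=cv2.cvtColor(np.hstack([cv2.resize(f["pixels"][140:240,a:a+120],None,fx=3.3,fy=4) for f,a in((p,280),(q,300))]),4);print(c.shape);cv2.imwrite("pics/c1.png",c)
E
python3 go.py .47 .092 .1 7 0
```

```text
s 0.7 [260.6, 213.2, 25.8, 31.3] [152.96969697  17.0625      11.84659091]
s 0.66 [327.4, 159.9, 23.0, 32.4] [133.9753915  124.52796421 109.21252796]
s 0.5 [325.9, 153.8, 23.1, 7.2] [ 15.03571429 147.30714286 136.45714286]
t 0.86 [403.6, 184.6, 21.9, 21.8] [ 36.81269841 130.24126984 122.24444444]
t 0.51 [292.2, 163.9, 17.6, 17.6] [179.18819188  38.02214022  32.73431734]
(400, 792, 3)
clock 2.85 tcp [0.468 0.116 0.207] shift [-0.098 -0.006  0.429] turn [-0.    -0.     0.007] rows 1.7591903903249746 0.06268826001549194
joints [-0.775  0.159  0.453  2.027 -0.085  0.973 -0.146] F [-0.929 -0.184  0.508] 0.08516720389500554 0.0
```

View pics/c1.png

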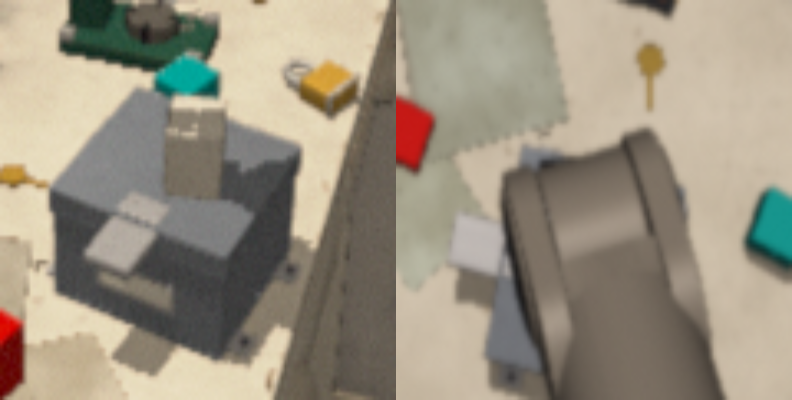

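```bash
python3 - <<'E'
from h import *
p=r.grab_frame("side")
for uv in((330,188),(347,189.5)): print(onz(p,uv,.088))
print("top px of (.47,.092) z.136, tcp",proj(p,(.47,.092,.136)),proj(p,r.get_obs()["tcp_pos"]))
E
```

```text
[0.48936372 0.11993608 0.088     ]
[0.44590868 0.11258397 0.088     ]
top px of (.47,.092) z.136, tcp [340.83113168 168.05980341] [340.19067225 148.4739329 ]
```

```bash
python3 go.py .471 .092 .099 9 0
```

```text
clock 2.9 tcp [0.468 0.117 0.207] shift [-0.099 -0.002  0.433] turn [-0.    -0.    -0.014] rows 1.7752525164030346 0.11992737114722453
joints [-0.775  0.159  0.453  2.027 -0.085  0.973 -0.145] F [0.084 0.566 0.198] 0.08573291845433358 0.0
```

Emit:
{"name": "apply_moves", "arguments": {
  "rows": [
    [-0.1,0,0.1,0,0,-0.014],
    [-0.1,0,0.28,0,0,-0.014],
    [-0.1,0,0.433,0,0,-0.014],
    [-0.1,0,0.433,0,0,-0.014],
    [-0.1,0,0.433,0,0,-0.014]
  ]
}}

```text
clock: 3.52
tcp_pos: [0.4726, 0.0912, 0.1]
orientation: [2.042, 2.387, 0.002]
contact_force: [-0.1, -0.5, 0.4]
grip_width: 0.0856
gripper_force: 0.0
```

```bash
python3 go.py .471 .092 .099 9 0
```

```text
clock 3.525 tcp [0.473 0.091 0.1  ] shift [ 0.004 -0.006  0.004] turn [ 0.001 -0.    -0.001] rows 0.033863235758877945 0.012107749121213221
joints [-0.681  0.323  0.432  2.132 -0.203  0.723  0.038] F [-0.109 -0.485  0.426] 0.08557501428032278 0.0
```

Emit:
{"name": "apply_moves", "arguments": {
  "rows": [
    [0,0,0,0,0,0],
    [0,0,0,0,0,0],
    [0,0,0,0,0,0],
    [0,0,0,0,0,0],
    [0,0,0,0,0,0]
  ],
  "claw": 0.3,
  "newtons": 30
}}

```text
clock: 4.15
tcp_pos: [0.4726, 0.0906, 0.1]
orientation: [2.044, 2.385, 0.003]
contact_force: [-1.8, 0.7, 7.0]
grip_width: 0.0437
gripper_force: 34.0
```

Emit:
{"name": "apply_moves", "arguments": {
  "rows": [
    [0,0,-0.1,0,0,0],
    [0,0,-0.3,0,0,0],
    [0,0,-0.3,0,0,0],
    [0,0,-0.3,0,0,0]
  ]
}}

```text
clock: 4.65
tcp_pos: [0.4714, 0.0903, 0.1736]
orientation: [-2.043, -2.386, 0.0]
contact_force: [-0.4, -0.6, -1.9]
grip_width: 0.0436
gripper_force: 33.1
```

```bash
python3 - <<'E'
from h import *
p=r.grab_frame("side");c=cv2.cvtColor(cv2.resize(p["pixels"][90:290,230:430],None,fx=2.5,fy=2.5),4);cv2.imwrite("pics/c2.png",c)
print([proj(p,(.46,.35,0)),onz(p,(300,262),0)])
E
python3 go.py .46 .35 .175 9 0
```

```text
[array([313.46511946, 275.84703351]), array([0.5042147 , 0.31633099, 0.        ])]
clock 4.7 tcp [0.471 0.09  0.173] shift [ 1.034  0.116 -0.008] turn [-0.001  0.    -0.002] rows 4.162811436666749 0.01831672728820207
joints [-0.733  0.204  0.476  2.07  -0.119  0.894 -0.037] F [-0.683  0.196 -1.252] 0.04387812333897328 33.101271986961365
```

View pics/c2.png

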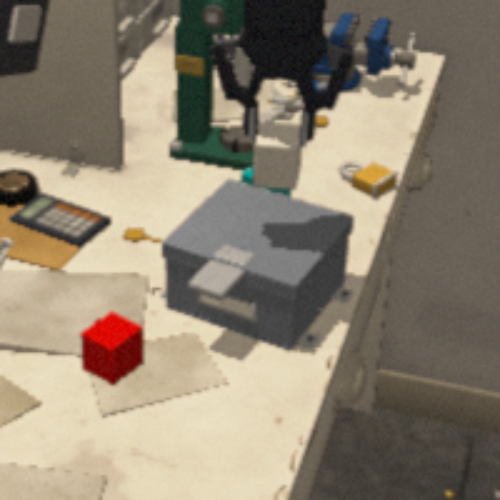

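Emit:
{"name": "apply_moves", "arguments": {
  "rows": [
    [1,0.12,0,0,0,0],
    [1,0.12,0,0,0,0],
    [1,0.12,0,0,0,0],
    [1,0.12,0,0,0,0],
    [1,0.12,0,0,0,0]
  ]
}}

```text
clock: 5.32
tcp_pos: [0.4604, 0.3477, 0.1718]
orientation: [-2.032, -2.393, 0.003]
contact_force: [-0.6, -0.6, -1.4]
grip_width: 0.0442
gripper_force: 33.1
```

```bash
python3 go.py .46 .345 .012 9 0
```

```text
clock 5.325 tcp [0.46  0.348 0.172] shift [-0.011 -0.002  0.639] turn [-0.002 -0.     0.004] rows 2.5575286801382964 0.03377579478332722
joints [-1.03   0.366  0.351  1.849 -0.154  0.954 -0.448] F [-0.635 -0.627 -1.442] 0.04419291376628793 33.07919204235077
```

Emit:
{"name": "apply_moves", "arguments": {
  "rows": [
    [0,0,0.22,0,0,0],
    [0,0,0.44,0,0,0],
    [0,0,0.58,0,0,0],
    [0,0,0.62,0,0,0],
    [0,0,0.62,0,0,0]
  ]
}}

```text
clock: 5.95
tcp_pos: [0.4632, 0.341, 0.0186]
orientation: [2.045, 2.385, -0.002]
contact_force: [0.5, -0.1, -1.1]
grip_width: 0.044
gripper_force: 33.0
```

Emit:
{"name": "apply_moves", "arguments": {
  "rows": [
    [0,0,0.01,0,0,0],
    [0,0,0.02,0,0,0],
    [0,0,0.03,0,0,0],
    [0,0,0.03,0,0,0]
  ]
}}

```text
clock: 6.45
tcp_pos: [0.4637, 0.3422, 0.0123]
orientation: [-2.044, -2.386, -0.002]
contact_force: [-0.6, -1.5, 4.4]
grip_width: 0.0435
gripper_force: 33.7
```

Touching down (Fz changed from about -1.3 to +4.4 N). Releasing.

Emit:
{"name": "apply_moves", "arguments": {
  "rows": [
    [0,0,0,0,0,0],
    [0,0,0,0,0,0],
    [0,0,0,0,0,0],
    [0,0,0,0,0,0],
    [0,0,0,0,0,0]
  ],
  "claw": 1
}}

```text
clock: 7.08
tcp_pos: [0.4632, 0.3419, 0.0114]
orientation: [-2.044, -2.386, 0.0]
contact_force: [0.1, -0.5, 0.1]
grip_width: 0.0855
gripper_force: 0.0
```

Emit:
{"name": "apply_moves", "arguments": {
  "rows": [
    [0,0,-0.1,0,0,0],
    [0,0,-0.3,0,0,0],
    [0,0,-0.6,0,0,0],
    [0,0,-0.7,0,0,0],
    [0,0,-0.7,0,0,0]
  ]
}}

```text
clock: 7.7
tcp_pos: [0.465, 0.3432, 0.1899]
orientation: [2.044, 2.385, 0.011]
contact_force: [0.1, 0.3, -1.0]
grip_width: 0.0855
gripper_force: 0.0
```

```bash
python3 go.py .51 .2 .18 -11.7 30
python3 - <<'E'
from h import *
p=r.grab_frame("side");q=r.grab_frame("top")
for n,f in(("s",p),("t",q)):
    for d in r.landmark_of(f,"carton")[:4]: print(n,d["conf"],onz(f,d["point"],0))
c=cv2.cvtColor(np.hstack([cv2.resize(f["pixels"][b:b+200,a:a+160],None,fx=2.5,fy=2.5) for f,a,b in((p,240,140),(q,250,100))]),4);cv2.imwrite("pics/c3.png",c)
E
```

```text
clock 7.7 tcp [0.465 0.343 0.19 ] shift [-0.594  0.09   0.037] turn [ 0.062 -0.333  0.222] rows 2.4062068261848943 3.4063566667130836
joints [-1.039  0.343  0.373  1.837 -0.149  0.981 -0.449] F [ 0.126  0.335 -0.994] 0.08551682104070735 0.0
s 0.84 [6.00649264e-01 2.46114088e-01 1.11022302e-16]
s 0.8 [4.68968574e-01 3.47358565e-01 1.11022302e-16]
s 0.53 [ 0.537305   -0.09207502  0.        ]
s 0.45 [0.54324751 0.53041877 0.        ]
t 0.61 [ 0.53208728 -0.10185026  0.        ]
t 0.54 [0.58918777 0.23197464 0.        ]
```

View pics/c3.png

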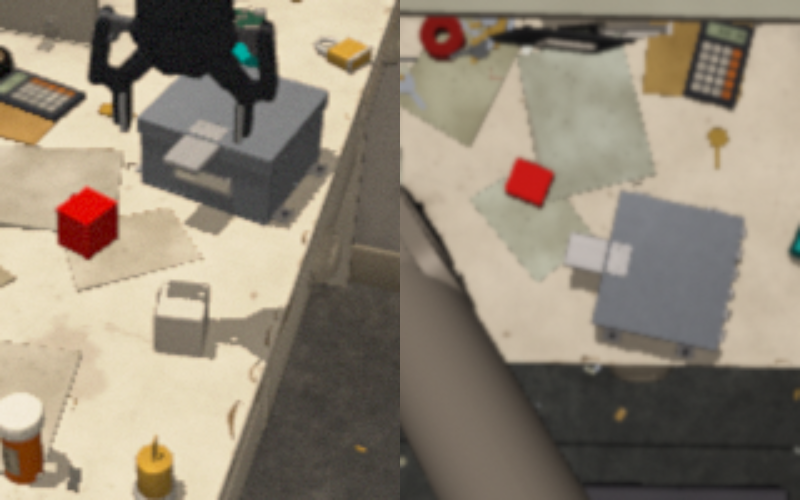

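Carton stands upright on bare bench at about (.465,.345). Now a refined measure of the tab in the unobstructed top view.

```bash
python3 - <<'E'
from h import *
np.set_printoptions(precision=4,suppress=True)
q=r.grab_frame("top");p=r.grab_frame("side")
im=q["pixels"][185:220,310:350].astype(int)
d=im[...,0]-im[...,2]; g=im.mean(2)
m=((d<22)&(g>120)).astype(np.uint8)
n,l,s,c=cv2.connectedComponentsWithStats(m);k=1+s[1:,4].argmax()
for row in (l==k).astype(int): print("".join(".#"[v] for v in row))
ys,xs=np.nonzero(l==k);w=np.array([onz(q,(x+310,y+185),.087)[:2]*1000 for x,y in zip(xs,ys)],np.float32)
print(cv2.minAreaRect(w))
for t in("lid_tab",): print([(f,r.landmark_of(z,t)[:1]) for f,z in(("t",q),("s",p))])
o=r.outline_of(q,"chest_lid")[0];ys,xs=np.nonzero(o["pixels"]);print(cv2.minAreaRect(np.array([onz(q,(x,y),.088)[:2]*1000 for x,y in zip(xs,ys)],np.float32)))
E
python3 go.py .521 .2285 .179 -11.7 25
```

```text
..........................##############
..........................##############
..........................##############
.........................###############
.........................###############
.........................###############
.........................###############
.........................###############
........#######.........################
.......###########......################
.......##############...################
.......#################################
.......#################################
......##################################
......#################################.
......###############################...
.....################################...
.....################################...
.....################################...
....##############################.###..
......###########################...#...
.......#########################....#...
............####################........
................################........
.......................#########........
........................########........
............................##....
[... 178 characters left out ...]
.................................
........................................
........................................
........................................
((520.9791259765625, 151.7735137939453), (92.96096801757812, 79.62351989746094), 77.5891342163086)
[('t', [{'point': [323.3, 201.7], 'conf': 0.87}]), ('s', [{'point': [311.4, 201.3], 'conf': 0.64}])]
((490.70489501953125, 104.46607971191406), (190.05548095703125, 156.28744506835938), 78.00262451171875)
clock 8.15 tcp [0.463 0.342 0.186] shift [-0.482  0.16   0.027] turn [ 0.049 -0.274  0.224] rows 2.036270554313267 3.007557019310521
joints [-1.038  0.349  0.372  1.841 -0.15   0.981 -0.449] F [-0.274  0.299 -0.609] 0.08546354622900844 0.0
```

Emit:
{"name": "apply_moves", "arguments": {
  "rows": [
    [-0.475,0.155,0.027,0.05,-0.274,0.224],
    [-0.475,0.155,0.027,0.05,-0.274,0.224],
    [-0.475,0.155,0.027,0.05,-0.274,0.224],
    [-0.475,0.155,0.027,0.05,-0.274,0.224],
    [-0.475,0.155,0.027,0.05,-0.274,0.224]
  ],
  "claw": 0.8
}}

```text
clock: 8.78
tcp_pos: [0.5196, 0.2303, 0.1794]
orientation: [2.191, 1.788, -0.485]
contact_force: [0.2, 0.1, 0.4]
grip_width: 0.0683
gripper_force: 0.0
```

```bash
python3 go.py .509 .177 .061 -11.7 25
```

```text
clock 8.775 tcp [0.52  0.23  0.179] shift [0.002 0.002 0.521] turn [-0.    -0.001  0.002] rows 2.0849064230308083 0.017633029980874036
joints [-1.071  0.57   0.548  1.665  0.027  1.283 -0.765] F [0.19  0.1   0.424] 0.06829545357310948 0.0
```

Go half way, then check the alignment.

Emit:
{"name": "apply_moves", "arguments": {
  "rows": [
    [0,0,0.15,0,0,0],
    [0,0,0.28,0,0,0],
    [0,0,0.28,0,0,0]
  ]
}}

```text
clock: 9.15
tcp_pos: [0.5122, 0.1991, 0.1158]
orientation: [2.194, 1.785, -0.49]
contact_force: [-0.5, 1.2, 0.6]
grip_width: 0.0681
gripper_force: 0.0
```

```bash
python3 - <<'E'
from h import *
p=r.grab_frame("side");q=r.grab_frame("top")
for f in(p,q):print(proj(f,(.51,.182,.081)),proj(f,r.get_obs()["tcp_pos"]))
c=cv2.cvtColor(np.hstack([cv2.resize(f["pixels"][b:b+100,a:a+80],None,fx=5,fy=5) for f,a,b in((p,270,140),(q,280,150))]),4);cv2.imwrite("pics/c4.png",c)
E
python3 go.py .509 .177 .061 -11.7 25
```

```text
[315.12128769 202.17548927] [311.17584997 194.23544455]
[322.14743955 199.26534682] [315.1485153  196.52342188]
clock 9.25 tcp [0.514 0.202 0.118] shift [ 0.003 -0.     0.248] turn [ 0.    -0.002  0.   ] rows 0.9918326728263289 0.018413240551557998
joints [-1.04   0.614  0.534  1.761  0.017  1.139 -0.757] F [-0.387 -0.103 -0.052] 0.06836482461543743 0.0
```

View pics/c4.png

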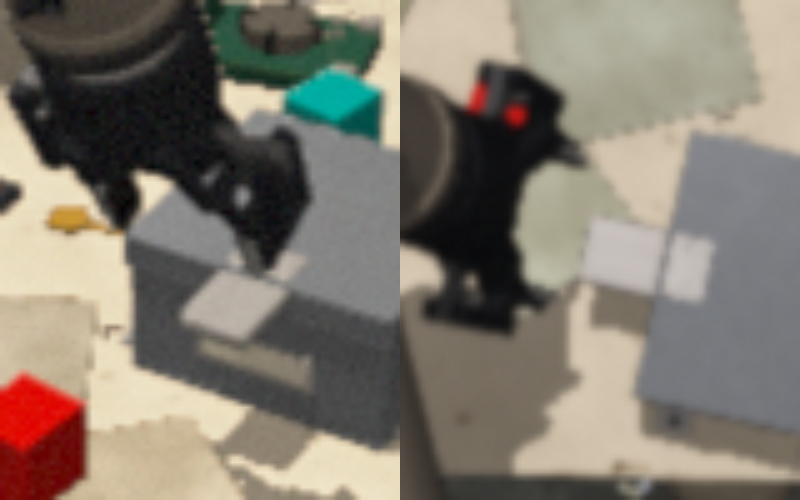

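The view agrees with the model; the tab lies about 3 mm closer in x than assumed, so I shift for that and descend.

Emit:
{"name": "apply_moves", "arguments": {
  "rows": [
    [0,-0.012,0.08,0,0,0],
    [0,-0.012,0.17,0,0,0],
    [0,-0.012,0.248,0,0,0],
    [0,-0.012,0.248,0,0,0]
  ]
}}

```text
clock: 9.75
tcp_pos: [0.5056, 0.1767, 0.0606]
orientation: [2.192, 1.786, -0.485]
contact_force: [0.6, -0.4, 1.2]
grip_width: 0.0683
gripper_force: 0.0
```

```bash
python3 go.py .506 .176 .061 -11.7 25
```

```text
clock 9.75 tcp [0.506 0.177 0.061] shift [-0.003  0.002 -0.   ] turn [-0.    -0.001  0.   ] rows 0.014498391725140494 0.010324777991368933
joints [-1.011  0.667  0.516  1.838  0.004  1.009 -0.749] F [ 0.571 -0.352  1.176] 0.06826303192387036 0.0
```

Emit:
{"name": "apply_moves", "arguments": {
  "rows": [
    [0,0,0,0,0,0],
    [0,0,0,0,0,0],
    [0,0,0,0,0,0],
    [0,0,0,0,0,0]
  ],
  "claw": 0.2,
  "newtons": 60
}}

```text
clock: 10.25
tcp_pos: [0.5074, 0.178, 0.0612]
orientation: [2.192, 1.787, -0.479]
contact_force: [2.6, 3.4, 6.6]
grip_width: 0.0366
gripper_force: 59.5
```

```bash
cat > arc.py <<'E'
# python3 arc.py deg0 deg... : rows (tool units) from the pose held at lid angle deg0, turning tool with lid (ratio k)
from h import *
import sys
k=float(sys.argv[1]);d0=float(sys.argv[2]);o=r.get_obs();C=R.from_rotvec(o["orientation"]).as_matrix();p=o["tcp_pos"]
u=np.array([.206,.979,0]);ax=np.array([u[1],-u[0],0])  # hinge axis; positive turn about +chest y: check sign
hz=.08;tab=np.array([.507,.181,.081]);H=tab-.17*u;H[2]=hz
G=p-.022*C[:,2]
print("clock",o["clock"],"F",o["contact_force"],"w",o["grip_width"],"lid by G deg",np.degrees(np.arctan2(G[2]-hz,(G-H)@u)),"R",np.linalg.norm([G[2]-hz,(G-H)@u]),"tilt",np.degrees(np.arctan2(-C[:,2]@u,-C[2,2])))
for a in map(float,sys.argv[3:]):
    D=R.from_rotvec(ax*np.radians(a-d0)); T=R.from_rotvec(ax*np.radians((a-d0)*k))
    G2=H+D.apply(G-H);C2=T.as_matrix()@C;P2=G2+.022*C2[:,2]
    s=C.T@(P2-p)/.25;w=R.from_matrix(C.T@C2).as_rotvec()/(np.pi/2)
    print(a,np.round(s,3),np.round(w,3),np.round(P2,3))
E
python3 arc.py 1 0 3 8 15 20
```

```text
clock 10.25 F [2.6212463  3.39311938 6.57296327] w 0.036644319290129256 lid by G deg 0.38679604853905647 R 0.17647193386828794 tilt 24.77185216656115
3.0 [-0.012  0.    -0.033] [-0.     0.033  0.   ] [0.508 0.179 0.07 ]
8.0 [-0.036  0.    -0.087] [-0.     0.089  0.   ] [0.508 0.179 0.085]
15.0 [-0.077  0.    -0.158] [-0.001  0.167  0.001] [0.507 0.177 0.105]
20.0 [-0.111  0.    -0.206] [-0.001  0.222  0.001] [0.507 0.174 0.12 ]
```

Tab pinched. Starting the arc, tool turning with the lid.

Emit:
{"name": "apply_moves", "arguments": {
  "rows": [
    [-0.012,0,-0.033,0,0.033,0],
    [-0.036,0,-0.087,0,0.089,0],
    [-0.077,0,-0.158,0,0.167,0],
    [-0.111,0,-0.206,0,0.222,0],
    [-0.111,0,-0.206,0,0.222,0]
  ]
}}

```text
clock: 10.88
tcp_pos: [0.5065, 0.174, 0.1208]
orientation: [2.396, 1.947, -0.092]
contact_force: [4.8, 2.8, -2.7]
grip_width: 0.0362
gripper_force: 61.3
```

```bash
python3 arc.py 1 20 24 29 34 40
```

```text
clock 10.875 F [ 4.77624115  2.79044765 -2.70023687] w 0.036226826833198514 lid by G deg 20.814194164934467 R 0.1764474936130163 tilt 4.560338170760102
24.0 [-0.017  0.    -0.044] [-0.     0.044  0.   ] [0.506 0.171 0.132]
29.0 [-0.041  0.    -0.097] [-0.   0.1  0. ] [0.505 0.166 0.146]
34.0 [-0.071  0.    -0.148] [-0.     0.156  0.   ] [0.503 0.16  0.159]
40.0 [-0.112  0.    -0.205] [-0.     0.222  0.001] [0.502 0.151 0.174]
```

Emit:
{"name": "apply_moves", "arguments": {
  "rows": [
    [-0.017,0,-0.044,0,0.044,0],
    [-0.041,0,-0.097,0,0.1,0],
    [-0.071,0,-0.148,0,0.156,0],
    [-0.112,0,-0.205,0,0.222,0],
    [-0.112,0,-0.205,0,0.222,0]
  ]
}}

```text
clock: 11.5
tcp_pos: [0.5017, 0.1501, 0.1744]
orientation: [-2.297, -1.864, -0.312]
contact_force: [5.3, 4.9, -0.0]
grip_width: 0.0362
gripper_force: 62.3
```

```bash
python3 arc.py 1 40 44 49 54 59.5; python3 - <<'E'
from h import *
p=r.grab_frame("side")
c=cv2.cvtColor(cv2.resize(p["pixels"][90:290,240:400],None,fx=3,fy=3),4);cv2.imwrite("pics/c5.png",c)
E
```

```text
clock 11.5 F [ 5.26859687  4.91130243 -0.04502433] w 0.03624234168217426 lid by G deg 41.001963665285714 R 0.17615229808665323 tilt -15.365852265904223
44.0 [-0.017  0.    -0.044] [-0.     0.044  0.   ] [0.5   0.143 0.184]
49.0 [-0.042  0.    -0.097] [-0.   0.1  0. ] [0.498 0.134 0.195]
54.0 [-0.071  0.    -0.147] [-0.     0.156  0.   ] [0.496 0.124 0.205]
59.5 [-0.109  0.    -0.2  ] [-0.     0.217  0.   ] [0.494 0.111 0.215]
```

View pics/c5.png

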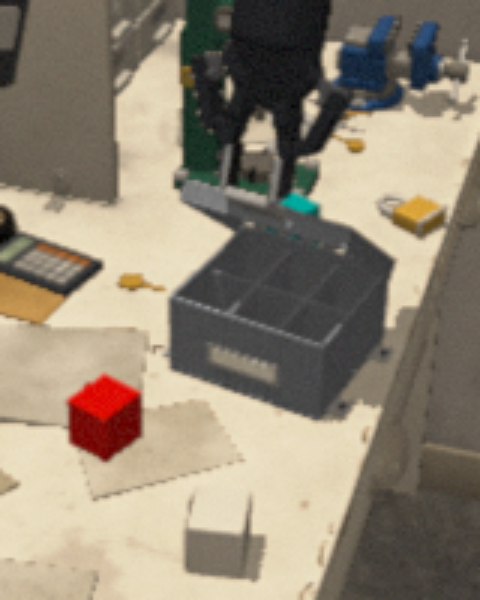

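The lid is open about 40° with the tab held at crop (260,190), and the carton is upright at (218,530). Continuing to 60°.

Emit:
{"name": "apply_moves", "arguments": {
  "rows": [
    [-0.017,0,-0.044,0,0.044,0],
    [-0.042,0,-0.097,0,0.1,0],
    [-0.071,0,-0.147,0,0.156,0],
    [-0.107,0,-0.198,0,0.215,0],
    [-0.107,0,-0.198,0,0.215,0]
  ]
}}

```text
clock: 12.18
tcp_pos: [0.4939, 0.1116, 0.2147]
orientation: [-2.087, -1.693, -0.652]
contact_force: [4.9, 3.9, 0.7]
grip_width: 0.0363
gripper_force: 62.4
```

Emit:
{"name": "apply_moves", "arguments": {
  "rows": [
    [0,0,0,0,0,0],
    [0,0,0,0,0,0],
    [0,0,0,0,0,0],
    [0,0,0,0,0,0]
  ]
}}

```text
clock: 12.68
tcp_pos: [0.4941, 0.1129, 0.2139]
orientation: [-2.086, -1.698, -0.649]
contact_force: [6.2, 2.5, -0.2]
grip_width: 0.0357
gripper_force: 62.6
```

```bash
python3 arc.py 1 60 60; python3 - <<'E'
from h import *
p=r.grab_frame("side")
c=cv2.cvtColor(cv2.resize(p["pixels"][70:350,220:420],None,fx=2.1,fy=2.1),4);cv2.imwrite("pics/c6.png",c)
K=[.507-.17*.206,.181-.17*.979,.08];u=np.array([.206,.979,0])
d=[x for x in r.landmark_of(p,"lid_tab")[:1]]
print(d)
for a in(55,60,65):
    c,s=np.cos(np.radians(a)),np.sin(np.radians(a)); print(a,proj(p,np.array(K)+.17*c*u+[0,0,.17*s]))
    for w in(-.078,.078): print("  corner",proj(p,np.array(K)+.143*c*u+[0,0,.143*s]+w*np.array([.979,-.206,0])))
E
```

```text
clock 12.675 F [ 6.18286429  2.52042027 -0.21962065] w 0.03570975025120244 lid by G deg 59.84436958136654 R 0.17588069589240052 tilt -34.465545169326866
60.0 [0. 0. 0.] [0. 0. 0.] [0.494 0.113 0.214]
[{'point': [329.1, 137.0], 'conf': 0.71}]
55 [331.66428953 141.28278159]
  corner [362.77641726 154.65660006]
  corner [307.17566461 138.77989903]
60 [334.14577363 136.28474866]
  corner [364.77332627 150.38584829]
  corner [309.24762753 134.76790584]
65 [336.71119479 131.62660345]
  corner [366.81979941 146.38590795]
  corner [311.40937274 131.02383475]
```

View pics/c6.png

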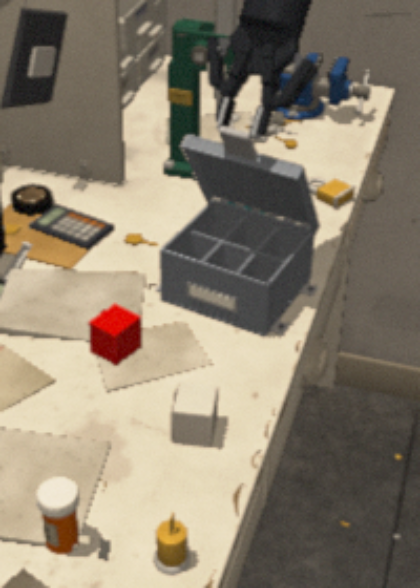

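The lid is at about 60°: its corners at px (307,135) and (363,153) match the 60° prediction. The tab is still pinched, the carton is upright, and the vial and cylinder haven't moved.

```bash
python3 -c "
from bench import r
print(r.hand_in())"
```

```text
the job is handed in; nothing more can be done
None
```

I moved the carton upright onto the bare bench while the lid was shut. I then raised the lid by its tab to about 60° and handed the job in with the gripper still holding it, at about 12.7 s on the clock; no verdict came back.

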